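Set up the leakage tester for the next part

ROBOT

A 6-joint arm with a two-finger parallel gripper is mounted at the origin on the work surface. World frame = base frame: x ahead of the robot, y to its left, z up, the work surface at z = 0. Lengths are in m, angles in rad, forces in N, time in s.
With the tool pointing down it reaches from about 0.275 to 0.975 m from the base axis. Payload 8.4 kg.
Tool frame: the origin (TCP) lies on the centre line of the jaws, within the pads' length; the fingertips stand 14 mm ahead of it and the grasp point (between the pads) lies 5 mm behind it; y points along the fingers, z is the direction in which the jaws open and shut, and the axes are right-handed (so a half turn about y gives the same grasp; the last joint's range is limited). The gripper opens to 92 mm and grips with 3 to 60 N. Pads are 20 mm wide; open, the fingers measure 128 mm over their backs; the gripper's body (75 mm by 189 mm) begins 69 mm behind the grasp point.
Start: joints at [1.276, 0.353, 1.633, -0, 1.155, -0.002], TCP at [0.18, 0.598, 0.229] pointing down, gripper open.
Joint ranges: [-2.63, 2.63], [-0.92, 2.1], [0.06, 2.66], [-1.3, 4.44], [0, 2.69], [-3.02, 3.02]. Speed limits (rad/s): [2.22, 2.22, 2.79, 3.14, 3.14, 3.14].

INTERFACE

Orientations are given as a unit quaternion [w, x, y, z].
In Python, from cell import get_state, eyes, arm gives the robot as it stands.
- The arm moves only by the tool step_arm, never from a script. Its argument "motion" is a list of rows, each a list of 7 numbers: the turn, a rotation vector about the tool's x, y, z in rad, then the shift along the tool's x, y, z in mm, then the closure, from 0 (fully open) to 1 (shut). In form: [[ax, ay, az, x, y, z, grip], ...]. A call has 1 to 12 rows; each row is the pose to reach, as a shift and turn from the pose commanded when the call began, along the tool's axes at that moment; what a row does not reach only later rows make up. A row lasts 1/8 s, in which the tool goes at most 62.5 mm and 10.7 degrees, less where a joint would pass 70% of its speed; a pose out of reach is approached as far as the arm can. A call with a gripper value outside its range is refused whole. The fingers move at their own pace and stop on an object; "grip_force" is the grip in N (left out, the last holds). Time passes only in rows, so rows that repeat a pose let the fingers close. It gives the time, the measured TCP pose, the force and the opening at its end, in the units of the state.
- get_state(): the state, without advancing time (a new reading comes with each control period).
- eyes.grab_frame(name): name is "scene" or "top" or "wrist"; returns a dict with "color" (480x640x3 uint8, blue, green, red), "range_z" (480x640 float32, m along the optical axis (not along the pixel's ray), 0 where there is no reading), "intrinsics" (3x3 intrinsics, pixels), "rvec" (rotation vector, rad) and "tvec" (3), from world to camera coordinates, as OpenCV has them. Camera axes: x right, y down, z forward; pixel columns grow to the right and rows downward; lengths in m; the calibration is good to about 2 mm. A picture is of the moment at which its call begins.
- arm.hand_in(): hands the job in, once; it reports no verdict.
Trained networks look in a picture, given as the dict that the camera call returned (one of the last four; its "shot" number tells which), for a name from the list of things; names that differ only in an ending like _2 or _b are one class to them, and where a whole thing is asked for, a point or a joint stands for the part that bears it (a point fixed in the world has none). Each returns a list of dicts, best first, with "p" (0 to 1); they miss things now and then, are a little off and sometimes report something else, mostly with a low value. They report only what shows in the picture. A call takes as long as a camera call.
- eyes.trace(picture, query): "mask" (480x640 bool, what is visible of it) and "point" ([column, row] in pixels, amid what is visible of it).
The state is a dict: "time": time; "joint_pos": joint angles; "dq": joint speeds; "joint_efforts": joint torques, N m; "tool_pos": TCP position; "eef_rot": TCP orientation; "wrist_force": force on the tool from outside, world axes, zero at the start; "torque": the same for the moment, N m; "finger_gap": finger opening in m.
Only numpy, scipy, OpenCV 4.12 (cv2) and the standard library are available. Lean on these libraries where they do the work, as an engineer would, in place of code of your own. Each camera call takes 0.05 s, during which the arm holds its last target.

TASK

Set up the sloping-front leakage tester: first push its big bar knob in and turn it clockwise to the second-highest range (the second-longest bar mark), without running past it into the top range, and let it spring back out locked there. Then roll the ribbed thumbwheel until the meter's limit hand stands on the one heavy long tick, and leave the loose things on the bench where they are.

Things in the scene. Friction and masses are not known exactly. Their poses are not given: they have to be found in the camera images.
- tester: Leakage tester: fixed grey desk-console case, 264 mm deep (x), 310 mm wide (y). Origin: centre of its underside. x points from its low front (55 mm high) to its back (148 mm high; two 28 mm terminals and a low handle on the flat top). Its front panel rises at 25 degrees from horizontal towards +x, so it faces up and towards -x.
- panel: The tester's sloping front panel, fixed, 220 mm along the slope, 284 mm wide. Origin: centre of its surface. x up the slope, y to the operator's left (operator at the low front), z straight out, 25 degrees off vertical. In this frame (mm): selector axis at x 0, y 78; meter, a black-framed box 88 (x) by 118 (y), 20 proud, centred at x 56, y -64; thumbwheel at x -52, y -64.
- selector_axis (a point): Fixed point on the panel's surface where the selector's axis passes; axes as the panel's. Round it, 39 to 61 mm out, five flat black marks 30 degrees apart: clockwise (seen from outside) a dot for off, 60 degrees left of straight up the slope, then four bars of growing length for ranges 1 to 4. The second-highest range is 30 degrees right of straight up.
- selector_grip (a point): Middle of the selector's grip bar, on its axis, 33 mm out from the panel when the knob is out. Axes turn with the knob: x along the bar to its pointer end (white line), z out of the panel. Black knob: skirt disc of 68 mm diameter, 12 to 18 mm out from the panel; on it a bar 64 mm long, 14 mm wide, 18 to 48 mm out. Skirt and bar move in together.
- selector_push (a joint): How far the selector is pushed in (m): 0 out and locked, 0.0085 fully in. A spring resists with 6 N at first, 9 N fully in, and pushes it out when let go. Toothed pin lock: it turns only when in by more than about 7 mm; let go between two positions it slides into the nearer one.
- selector_turn (a joint): Selector angle (rad), growing clockwise seen from outside: 0 is the dot (off), then 0.524, 1.047, 1.571, 2.094 for the bars of growing length; 1.571 is the second-highest range. At 0 the pointer is 60 degrees left of straight up the slope. Starts at 0, 0.524 or 1.047. About 0.02 rad of play when locked; turns freely when pushed in.
- wheel_crown (a point): Fixed point at the crown of the thumbwheel, where its rim stands highest, 11 mm out from the panel; axes as the panel's. Black rubber wheel with fine ribs across its rim, 35 mm radius, 18 mm wide; its axle lies along the panel's y, 24 mm under the panel's surface, so about 50 mm of rim shows and it rolls up or down the slope.
- thumbwheel (a joint): Thumbwheel angle (rad), growing as the rim is rolled up the slope (away from the operator). It clicks every 0.349 rad (20 degrees, 12 mm of rim) and settles in the nearest click when let go; stops just past 0 and 3.49. About 3 N at the rim takes it over a click. Starts at click 0, 1, 2 or 3; click 6 (2.094) puts the limit hand on the heavy tick.
- limit_hand_tip (a point): Tip of the meter's black limit hand, 58 mm from its pivot, inside the meter (not to be touched). Geared to the thumbwheel: 8 degrees clockwise (to the operator's right) a click. The white dial has eleven ticks, one a click, from click 0 at the left; the seventh (click 6) is the heavy long one, 8 degrees right of straight up the slope.
- amplifier: Fixed: open aluminium amplifier chassis, 300 mm (x) by 260 mm (y), 90 mm high, with capacitors and a transformer inside; stands beside the tester, on its left or right. Origin: centre of its underside.
- multimeter: Loose: handheld multimeter lying on its back, 176 by 84 mm (x, y), 50 mm high with its dial. Origin: centre of its underside. To be left alone.
- capacitor: Loose: white film capacitor standing upright, 60 mm diameter, 82 mm high with its two leads. Origin: centre of its underside. To be left alone.
- solder_reel: Loose: reel of solder standing on end, 62 mm diameter, 49 mm high. Origin: centre of its underside. To be left alone.

How it is judged:
By the outcome, as a careful person would: the job done as asked, in the order asked, and still so for the second after the job is handed in, with the robot touching nothing.
It also fails if it takes over 51 s, if anything falls off the work surface, if the arm or the gripper's body presses on something with over 40 N, if the wrist force passes 120 N, or if a joint passes its speed limit or range.

## Working session

There is one attempt and no reset: what is moved stays moved. The work goes in short steps, Python scripts to look and compute and a tool call to move; the robot and the scene stay as the last step left them, time stands still between calls to the robot, and variables do not carry over. Pictures are saved under pics/ and viewed, and the job is handed in when it is done.

Besides the shell and the picture viewer there is one more tool, called in YAML: its name, and indented under it one key for each argument. step_arm: Moves the arm, as the interface text tells. Its arguments: {"type":"object","properties":{"motion":{"type":"array"},"grip_force":{"type":"number"}},"required":["motion"]}

```bash
ls; mkdir -p pics
python3 - <<'E'
from cell import get_state, eyes, arm
import cv2,numpy as np
s=get_state(); print(s)
for n in ["scene","top","wrist"]:
    f=eyes.grab_frame(n); cv2.imwrite(f"pics/{n}0.png",f["color"])
    np.savez(f"pics/{n}0.npz",**{k:v for k,v in f.items()})
    print(n,f["intrinsics"],f["rvec"],f["tvec"])
    for q in ["tester","panel","selector_grip","thumbwheel","amplifier"]:
        try:
            r=eyes.trace(f,q); print(q,[(d["p"],d["point"],d["mask"].sum()) for d in r[:2]])
        except Exception as e: print(q,e)
E
```

```text
pics
{'time': 0.0, 'joint_pos': array([ 1.27558892e+00,  3.53619810e-01,  1.63407584e+00, -9.68065460e-06,
        1.15521915e+00, -2.39989757e-03]), 'dq': array([ 5.74011370e-04, -1.27092478e-03,  4.72483386e-04, -1.21112204e-03,
        5.60145421e-05,  7.60357946e-04]), 'joint_efforts': array([ 3.70527312e-03, -5.93840003e+01, -3.34224236e+01,  6.99702697e-02,
        2.30467552e-02, -1.24878256e-04]), 'tool_pos': array([0.18027287, 0.59796713, 0.22790633]), 'eef_rot': array([-0.69907953,  0.70000502, -0.10321848,  0.10308607]), 'wrist_force': array([-0.69038501, -0.54359115,  0.14968547]), 'torque': array([ 0.00780377, -0.01244425, -0.00606293]), 'finger_gap': 0.09183773919799147}
scene [[485.91204865   0.         315.79144039]
 [  0.         485.91204865 247.37216058]
 [  0.           0.           1.        ]] [ 2.29280374  1.31597574 -0.36189851] [-0.27916155 -0.33618637  1.57568842]
tester [(0.61, [255.1, 320.9], np.int64(13760))]
panel [(0.65, [244.5, 301.0], np.int64(6266))]
selector_grip [(0.9, [274.5, 277.6], np.int64(501)), (0.71, [246.0, 302.4], np.int64(6349))]
thumbwhe
[... 206 characters left out ...]
04.32612397]
 [  0.         577.18914212 239.93149771]
 [  0.           0.           1.        ]] [ 2.18629694 -2.14106596  0.14491213] [-0.00643881  0.51223635  1.54772717]
tester [(0.75, [385.4, 201.2], np.int64(12629))]
panel [(0.86, [380.6, 215.0], np.int64(8291))]
selector_grip [(0.66, [354.4, 216.5], np.int64(521)), (0.55, [411.6, 233.6], np.int64(121))]
thumbwheel []
amplifier [(0.97, [228.4, 203.3], np.int64(11383))]
wrist [[352.56238175   0.         320.30386783]
 [  0.         352.56238175 235.32747626]
 [  0.           0.           1.        ]] [-2.35769648 -1.75172029 -0.21650862] [-0.62649236 -0.0275      0.38965413]
tester []
panel []
selector_grip []
thumbwheel []
amplifier []
```

View pics/scene0.png

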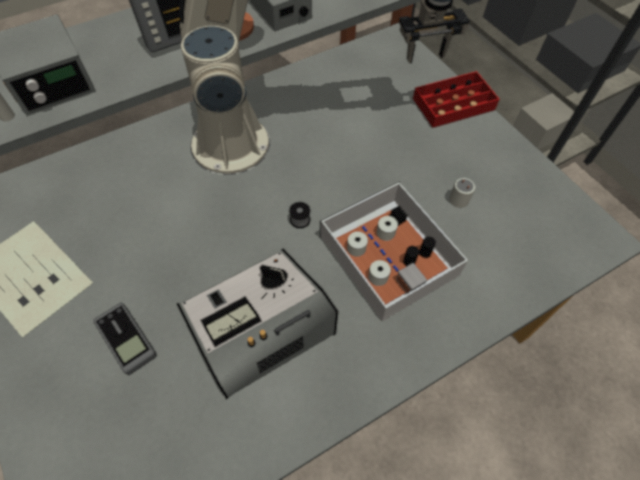

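View pics/top0.png

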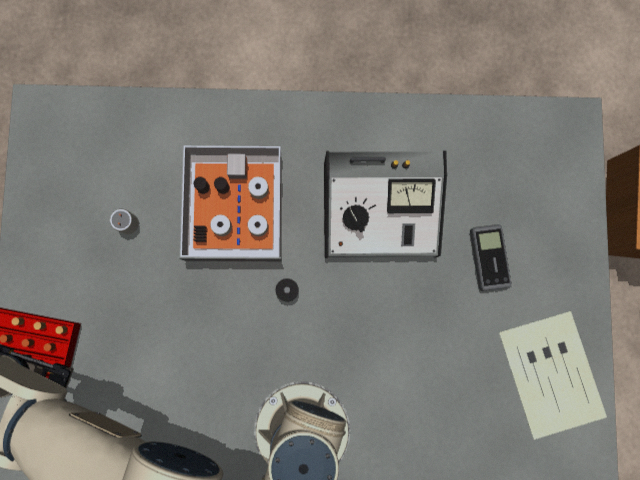

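View pics/wrist0.png

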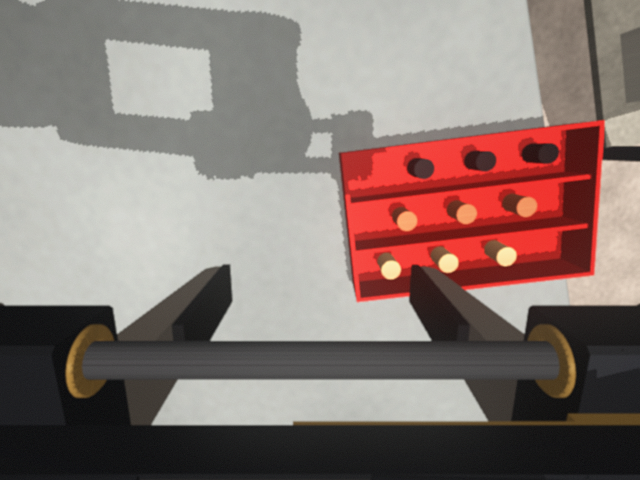

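The pictures show the tester ahead of the robot, with the knob at top-picture (355,217), the wheel at (408,234) and the meter at (411,195). The amplifier is to the left at (230,203), the reel at (287,290) and the multimeter at (491,258). Next I'll fit the panel frame.

```bash
cat > h.py <<'E'
import numpy as np, cv2
from scipy.spatial.transform import Rotation as R
def cam(f):
    return np.array(f["intrinsics"]),R.from_rotvec(np.array(f["rvec"]).ravel()).as_matrix(),np.array(f["tvec"]).ravel()
def cloud(f):
    K,Rm,t=cam(f); z=f["range_z"]; v,u=np.mgrid[0:480,0:640]
    P=np.stack([(u-K[0,2])/K[0,0]*z,(v-K[1,2])/K[1,1]*z,z],-1)
    W=(P-t)@Rm; W[z<=0]=np.nan; return W
def proj(f,P):
    K,Rm,t=cam(f); return cv2.projectPoints(np.atleast_2d(P).astype(float),np.array(f["rvec"]),t,K,None)[0][:,0]
def quat(q): return R.from_quat([q[1],q[2],q[3],q[0]])
def panelframe(px,py,yaw):
    # tester origin px,py ; panel centre: returns origin, Rm (cols x,y,z)
    Rz=R.from_euler('z',yaw).as_matrix(); a=np.deg2rad(25)
    return Rz@np.array([[np.cos(a),0,-np.sin(a)],[0,1,0],[np.sin(a),0,np.cos(a)]])
E
python3 - <<'E'
from h import *
for n in ["top","scene"]:
    f=dict(np.load(f"pics/{n}0.npz",allow_pickle=True)); W=cloud(f)
    if n=="top": m=np.zeros((480,640),bool); m[180:250,332:440]=1
    else: m=np.zeros((480,640),bool); m[255:345,185:330]=1
    P=W[m]; P=P[np.isfinite(P).all(1)&(P[:,2]>.06)&(P[:,2]<.15)]
    rng=np.random.default_rng(0);best=0
    for i in range(500):
        q=P[rng.choice(len(P),3,False)]; nn=np.cross(q[1]-q[0],q[2]-q[0]); 
        if np.linalg.norm(nn)<1e-6: continue
        nn/=np.linalg.norm(nn); nn*=np.sign(nn[2]); 
        if not .85<nn[2]<.95: continue
        inl=abs((P-q[0])@nn)<.003
        if inl.sum()>best: best=inl.sum();B=inl
    Q=P[B];c=Q.mean(0);nn=np.linalg.svd(Q-c)[2][2];nn*=np.sign(nn[2])
    print(n,best,len(P),c,nn,np.degrees(np.arccos(nn[2])),"yaw",np.degrees(np.arctan2(-nn[1],-nn[0])))
    hh=[ (k) for k in ([(408,195),(355,216),(408,235),(355,170)] if n=="top" else [(230,320),(272,277),(217,298)])]
    for u,v in hh: print((u,v),W[v,u], (W[v,u]-c)@nn)
E
python3 - <<'E'
import cv2
for n,(a,b,c,d) in {"top":(140,265,320,455),"scene":(245,360,175,340)}.items():
    im=cv2.imread(f"pics/{n}0.png")[a:b,c:d]
    cv2.imwrite(f"pics/{n}0c.png",cv2.resize(im,None,fx=4.5,fy=4.5,interpolation=cv2.INTER_CUBIC))
E
```

```text
top 3464 7267 [ 0.5641364  -0.19669084  0.09935428] [-0.43119467 -0.00718155  0.90223034] 25.5471981931829 yaw 0.9541734366406263
(408, 195) [ 0.62012897 -0.25823764  0.14576246] 0.018169172015571788
(355, 216) [ 0.56185836 -0.12220338  0.14972604] 0.045894274108828195
(408, 235) [ 0.5239603  -0.26852274  0.09117508] 0.010460068887602486
(355, 170) [ 0.68067176 -0.12071784  0.15338435] -0.002047459604088891
scene 4590 8476 [ 0.57688821 -0.19387291  0.10627146] [-0.41955069 -0.01259375  0.90764454] 24.818152582220673 yaw 1.7193448428827056
(230, 320) [ 0.61965278 -0.26773115  0.13676487] 0.010665415664998854
(272, 277) [ 0.56489325 -0.13138777  0.12722621] 0.023265037525000472
(217, 298) [ 0.53080031 -0.26823548  0.09195293] 0.007276576500908016
```

View pics/top0c.png

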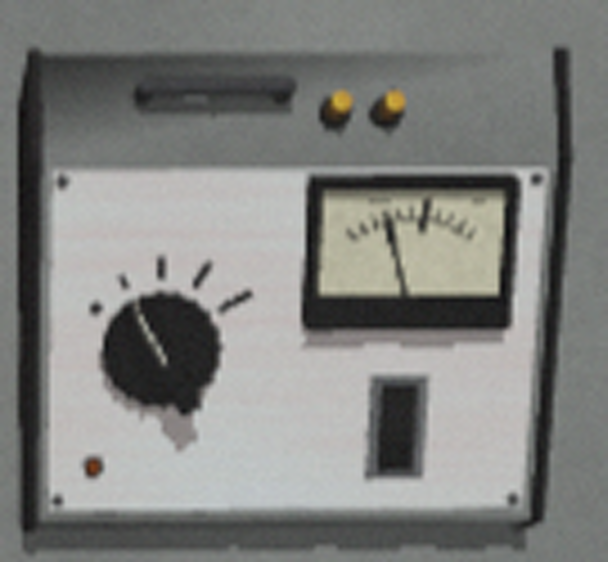

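Run:
```python
from h import *
from scipy.optimize import least_squares
f=dict(np.load("pics/top0.npz",allow_pickle=True))
L=[((110,142,0),(50,168)),((110,-142,0),(550,168)),((-110,142,0),(42,515)),((-110,-142,0),(526,512)),
((100,-5,20),(307,178)),((100,-123,20),(518,178)),((12,-5,20),(303,325)),((12,-123,20),(510,328)),((-52,-64,0),(398,427)),
((0,78,18),(161,352))]
X=np.array([l[0] for l in L])/1e3; uv=np.array([[320+(l[1][0]+.5)/4.5-.5,140+(l[1][1]+.5)/4.5-.5] for l in L])
def world(p): 
    Rm=panelframe(0,0,p[2]); return np.array([p[0],p[1],.1015])+X@Rm.T
r=least_squares(lambda p:(proj(f,world(p))-uv).ravel(),[.57,-.19,0.02],loss='soft_l1')
print(r.x,np.degrees(r.x[2])); print(np.round(r.fun.reshape(-1,2),1))
p=r.x;Rm=panelframe(0,0,p[2]);o=np.array([p[0],p[1],.1015])
print("sel",o+Rm@[0,.078,0],"grip",o+Rm@[0,.078,.033],"crown",o+Rm@[-.052,-.064,.011])
from cell import get_state
print(quat(get_state()["eef_rot"]).as_matrix())
```

```text
[ 0.57324847 -0.203941    0.03251083] 1.8627334348136868
[[-0.1 -2.3]
 [-1.  -3.3]
 [ 1.   1.3]
 [-1.2  0.8]
 [ 1.   0.4]
 [ 0.3  0. ]
 [ 0.5  1.2]
 [-0.1  0. ]
 [-0.6 -0.5]
 [-0.1 -0.3]]
sel [ 0.57071307 -0.12598222  0.1015    ] grip [ 0.55677404 -0.12643555  0.13140816] crown [ 0.52357935 -0.26959019  0.08949324]
[[ 9.57448744e-01 -5.23549850e-06  2.88603367e-01]
 [-2.88603366e-01  4.33072977e-05  9.57448743e-01]
 [-1.75113534e-05 -9.99999999e-01  3.99535353e-05]]
```

```bash
cat >> h.py <<'E'
def load(n): return dict(np.load(n,allow_pickle=True))
def setpose(x,y,yaw,z=.1015):
    np.save("pose.npy",np.array([x,y,yaw,z]))
def pose():
    p=np.load("pose.npy"); return np.array([p[0],p[1],p[3]]),panelframe(0,0,p[2])
def target(pp,ang):
    """TCP at panel coords pp (mm), tool y=-normal, tool z at ang deg from panel x towards panel y"""
    o,Rm=pose(); a=np.deg2rad(ang)
    z=Rm@[np.cos(a),np.sin(a),0]; y=-Rm[:,2]; x=np.cross(y,z)
    return o+Rm@(np.array(pp)/1e3),np.stack([x,y,z],1)
def rel(pos,Rt,cp,cq):
    Rc=quat(cq).as_matrix()
    return np.round(R.from_matrix(Rc.T@Rt).as_rotvec(),4),np.round(Rc.T@(pos-cp)*1e3,1)
def inpanel(P):
    o,Rm=pose(); return (np.asarray(P)-o)@Rm*1e3
E
python3 - <<'E'
from h import *
from cell import get_state
s=get_state(); f=load("pics/wrist0.npz"); K,Rm,t=cam(f); Rc=quat(s["eef_rot"]).as_matrix()
C=-Rm.T@t; print("cam in tool mm",Rc.T@(C-s["tool_pos"])*1e3); print("cam axes in tool (cols)",np.round(Rc.T@Rm.T,3))
setpose(.57325,-.20394,.0285)
pos,Rt=target([-30,30,170],-60); print(pos, rel(pos,Rt,s["tool_pos"],s["eef_rot"]))
Ct=Rt@(Rc.T@(C-s["tool_pos"]))+pos; print("cam panel",inpanel(Ct))
E
```

```text
cam in tool mm [ -67.95310949 -156.3765589     1.29683429]
cam axes in tool (cols) [[-0.     0.97   0.243]
 [-0.    -0.243  0.97 ]
 [ 1.    -0.     0.   ]]
[ 0.473401   -0.17677428  0.24289378] (array([ 0.5447,  2.2524, -0.0553]), array([ 504.3,  -14.3, -657.6]))
cam panel [ 29.49753623  62.8534633  326.3765589 ]
```

step_arm:
  motion:
    - [0.54,2.25,-0.055,504,-14,-658,0.4]
    - [0.54,2.25,-0.055,504,-14,-658,0.4]
    - [0.54,2.25,-0.055,504,-14,-658,0.4]
    - [0.54,2.25,-0.055,504,-14,-658,0.4]
    - [0.54,2.25,-0.055,504,-14,-658,0.4]
    - [0.54,2.25,-0.055,504,-14,-658,0.4]
    - [0.54,2.25,-0.055,504,-14,-658,0.4]
    - [0.54,2.25,-0.055,504,-14,-658,0.4]
    - [0.54,2.25,-0.055,504,-14,-658,0.4]
    - [0.54,2.25,-0.055,504,-14,-658,0.4]
    - [0.54,2.25,-0.055,504,-14,-658,0.4]
    - [0.54,2.25,-0.055,504,-14,-658,0.4]

```text
time: 2.4
tool_pos: [0.4452, -0.105, 0.2418]
eef_rot: [-0.355, 0.064, -0.621, 0.696]
wrist_force: [0.9, 1.1, -0.2]
finger_gap: 0.0554
```

Run:
```python
from h import *
from cell import get_state
s=get_state(); print(s["time"],s["tool_pos"],s["joint_pos"])
pos,Rt=target([-30,30,170],-60); print(pos, rel(pos,Rt,s["tool_pos"],s["eef_rot"]))
```

```text
2.4 [ 0.4452006  -0.10495931  0.2418295 ] [-0.36364494 -0.12997268  2.23303943  0.27995673  0.66318518  0.4023307 ]
[ 0.473401   -0.17677428  0.24289378] (array([0.015 , 0.0614, 0.0005]), array([20.,  9., 74.]))
```

step_arm:
  motion:
    - [0.015,0.061,0,20,9,74,0.4]
    - [0.015,0.061,0,20,9,74,0.4]
    - [0.015,0.061,0,20,9,74,0.4]

```text
time: 2.78
tool_pos: [0.4733, -0.1745, 0.2419]
eef_rot: [-0.338, 0.043, -0.627, 0.701]
wrist_force: [-0.5, 0.6, -0.7]
finger_gap: 0.0553
```

Run:
```python
from h import *
from cell import get_state,eyes
s=get_state(); print(s["time"],s["tool_pos"],s["joint_pos"])
pos,Rt=target([-30,30,170],-60); print(pos, rel(pos,Rt,s["tool_pos"],s["eef_rot"]))
f=eyes.grab_frame("wrist"); cv2.imwrite("pics/wrist1.png",f["color"]); np.savez("pics/wrist1.npz",**f)
r=eyes.trace(f,"selector_grip"); print([(d["p"],d["point"],d["mask"].sum()) for d in r[:2]])
```

```text
2.775 [ 0.47330615 -0.17445235  0.24193952] [-0.50360437 -0.03187151  2.14783184  0.34926665  0.67776701  0.27368903]
[ 0.473401   -0.17677428  0.24289378] (array([0.0034, 0.0061, 0.0019]), array([ 0.8, -0.9,  2.2]))
[(0.88, [293.8, 171.0], np.int64(5109)), (0.73, [368.5, 170.2], np.int64(91208))]
```

View pics/wrist1.png

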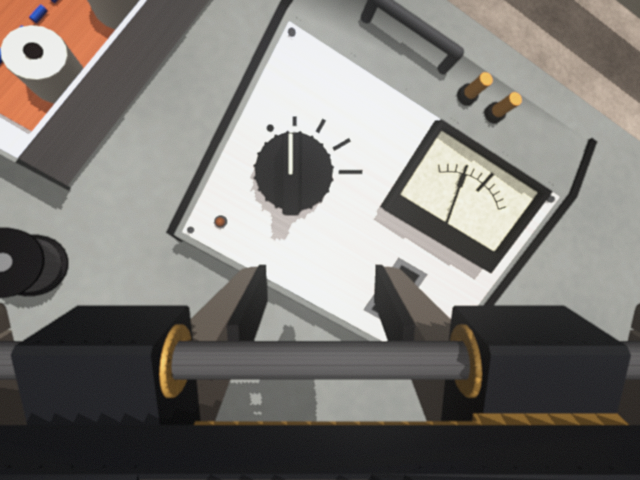

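The wrist picture shows the knob at (292,171) with its pointer on the shortest bar, so it stands at 0.524. The meter is at (470,195) and the wheel at about (398,285), partly hidden. I'll enlarge it and fit the frame.

Run:
```python
import cv2
im=cv2.imread("pics/wrist1.png")
cv2.imwrite("pics/w1a.png",cv2.resize(im[110:280,370:570],None,fx=4,fy=3.5*4/3.5*1.0 if 0 else 3.5,interpolation=cv2.INTER_CUBIC))
cv2.imwrite("pics/w1b.png",cv2.resize(im[15:350,165:565],None,fx=1.75,fy=1.75,interpolation=cv2.INTER_CUBIC))
```

```text
(no output)
```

View pics/w1a.png

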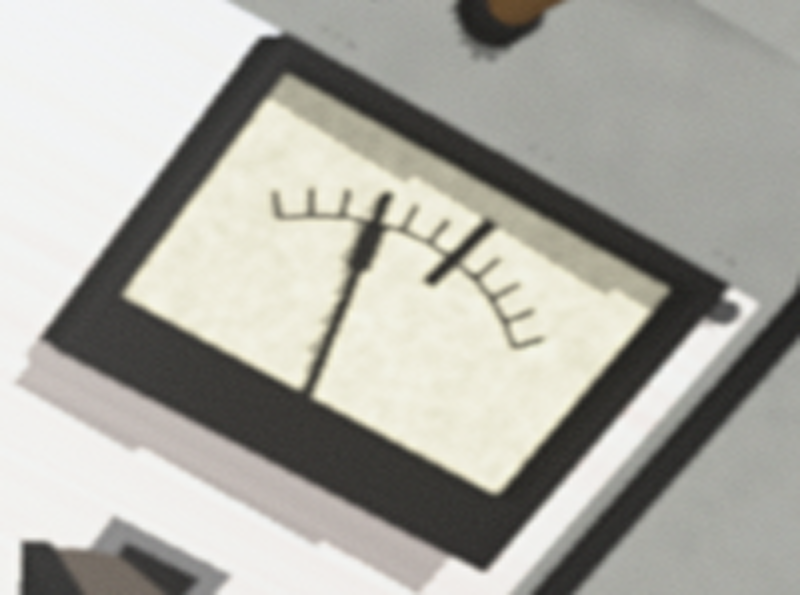

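View pics/w1b.png

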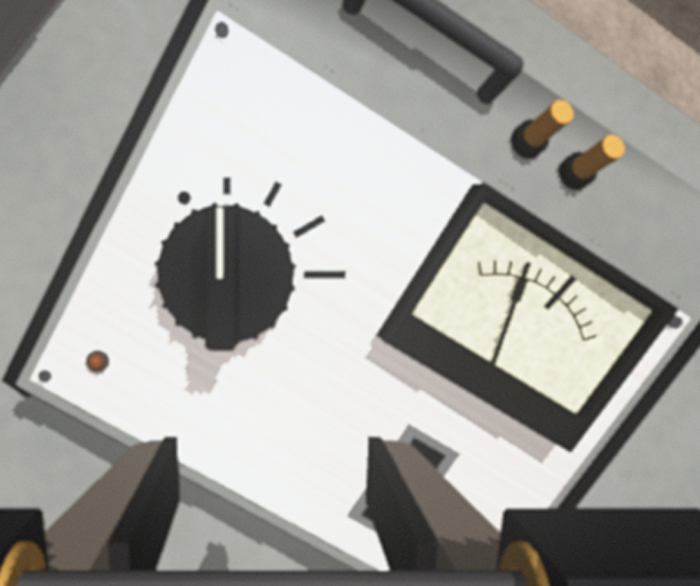

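Run:
```python
from h import *
from scipy.optimize import least_squares
f=load("pics/wrist1.npz"); W=cloud(f)
c=lambda r,d:(r*np.cos(np.deg2rad(d)),78+r*np.sin(np.deg2rad(d)),0)
L=[((110,142,0),(217,11)),((-110,142,0),(30,379)),
((100,-5,20),(480,184)),((100,-123,20),(677,315)),((12,-5,20),(379,337)),((12,-123,20),(572,450)),
(c(61,-60),(346,274)),(c(39,-60),(304,274)),(c(39,-30),(295,234)),(c(39,0),(268,205)),(c(39,30),(227,194)),((0,78,18),(225,278))]
X=np.array([l[0] for l in L])/1e3; uv=np.array([[165+(l[1][0]+.5)/1.75-.5,15+(l[1][1]+.5)/1.75-.5] for l in L])
def world(p): return np.array([p[0],p[1],.1015+p[3]])+X@panelframe(0,0,p[2]).T
r=least_squares(lambda p:np.r_[(proj(f,world(p))-uv).ravel()],[.573,-.204,.03,0],loss='soft_l1')
print(r.x,np.degrees(r.x[2])); print(np.round(r.fun.reshape(-1,2),1))
p=r.x
# plane check with depth in bare panel
setpose(p[0],p[1],p[2],.1015+p[3])
P=inpanel(W); 
for (u,v) in [(320,60),(350,100),(250,110),(230,170),(330,220),(300,240),(265,125)]: print((u,v),np.round(P[v,u],1))
m=np.isfinite(P[...,2])&(abs(P[...,2])<8)&(abs(P[...,0])<100)&(abs(P[...,1])<130); Q=P[m]; 
A=np.c_[Q[:,:2],np.ones(len(Q))]; s=np.linalg.lstsq(A,Q[:,2],rcond=None)[0]; print("plane resid",s,len(Q))
r2=[np.round(P[v,u],1) for u,v in [(291,150),(291,171),(291,195)]]; print("bar",r2)
```

```text
[ 0.57340497 -0.20460738  0.02245156 -0.00418005] 1.2863794467332805
[[ 5.7 -5.4]
 [-0.3  4.3]
 [ 0.7 -1. ]
 [-1.2 -3.6]
 [ 0.8  1.2]
 [-2.6  1. ]
 [-0.5 -0. ]
 [-0.4 -0.3]
 [-0.5  0.7]
 [-0.6  0.7]
 [ 1.   0.6]
 [ 0.9 -1.8]]
(320, 60) [ 90.4 105.6   6.7]
(350, 100) [76.4 67.3  6.8]
(250, 110) [ 25.3 137.6   6.5]
(230, 170) [-29.  128.8   8.1]
(330, 220) [-22.7  27.7   6.1]
(300, 240) [-53.7  42.2   6.4]
(265, 125) [ 21.  120.4   6.6]
plane resid [1.23408202e-03 9.80740243e-04 6.62031061e+00] 35327
bar [array([16.4, 87. , 54.3]), array([ 2.7, 79.2, 54.3]), array([-13.5,  70.1,  53.4])]
```

Run:
```python
from h import *
from scipy.optimize import least_squares
f=load("pics/wrist1.npz"); W=cloud(f)
c=lambda r,d:(r*np.cos(np.deg2rad(d)),78+r*np.sin(np.deg2rad(d)),0)
L=[((100,-5,20),(480,184)),((100,-123,20),(677,315)),((12,-5,20),(379,337)),((12,-123,20),(572,450)),
(c(61,-60),(346,274)),(c(39,-60),(304,274)),(c(39,-30),(295,234)),(c(39,0),(268,205)),(c(39,30),(227,194)),((0,78,18),(225,278))]
X=np.array([l[0] for l in L])/1e3; uv=np.array([[165+(l[1][0]+.5)/1.75-.5,15+(l[1][1]+.5)/1.75-.5] for l in L])
def world(p,z): return np.array([p[0],p[1],z])+X@panelframe(0,0,p[2]).T
for z in (.1015,.1035):
    r=least_squares(lambda p:(proj(f,world(p,z))-uv).ravel(),[.573,-.204,.03],loss='soft_l1')
    p=r.x; print(z,p,np.degrees(p[2]),r.cost); print(np.round(r.fun.reshape(-1,2),1).tolist())
    setpose(*p,z); P=inpanel(W); print(np.round([P[60,320],P[240,300],P[150,291],P[195,291]],1))
    for n,pt in (("top",[.5641364,-.19669,.09935428]),("scene",[.57688821,-.19387291,.10627146])): print(n,inpanel(pt))
```

```text
0.1015 [ 0.57122456 -0.20419458  0.01910417] 1.0945883012514424 11.379472184678841
[[2.2, -1.3], [1.8, -2.5], [1.1, 2.1], [-0.9, 3.1], [-0.3, 0.2], [-0.6, -0.2], [-0.7, 0.5], [-1.0, 0.2], [0.4, 0.0], [0.0, -1.8]]
[[ 90.3 105.4   2.1]
 [-53.6  41.6   1.7]
 [ 16.3  86.5  49.7]
 [-13.5  69.6  48.8]]
top [-7.1997741   7.63861473  0.98976973]
scene [ 7.32728113 10.21159275  1.8479563 ]
0.1035 [ 0.57008231 -0.20402817  0.01572401] 0.9009193626712808 14.35611248316589
[[3.1, -1.3], [3.3, -1.5], [1.2, 2.6], [-0.2, 4.4], [-0.2, 0.4], [-0.6, -0.0], [-0.7, 0.5], [-1.1, 0.0], [0.2, -0.3], [-0.4, -1.8]]
[[ 90.2 105.5  -0. ]
 [-53.6  41.2  -0.5]
 [ 16.2  86.3  47.5]
 [-13.6  69.3  46.6]]
top [-7.03564663  7.43075385 -1.29352   ]
scene [ 7.48346008 10.04699429 -0.43162698]
```

Run:
```python
from h import *
from cell import get_state,eyes
setpose(.5707,-.2041,.018,.1025)
s=get_state()
for pp in ([0,78,75],[0,78,37]):
    pos,Rt=target(pp,-60); print(pp,pos, rel(pos,Rt,s["tool_pos"],s["eef_rot"]))
```

```text
[0, 78, 75] [ 0.53760484 -0.12668314  0.17047308] (array([ 0.0082,  0.0174, -0.0007]), array([-48.2,  92.7, -22.7]))
[0, 78, 37] [ 0.55366173 -0.12639408  0.13603339] (array([ 0.0082,  0.0174, -0.0007]), array([-48.2, 130.7, -22.4]))
```

step_arm:
  motion:
    - [0.008,0.017,-0.001,-48,40,-23,0.4]
    - [0.008,0.017,-0.001,-48,93,-23,0.4]
    - [0.008,0.017,-0.001,-48,93,-23,0.4]
    - [0.008,0.017,-0.001,-48,93,-23,0.4]

```text
time: 3.38
tool_pos: [0.5379, -0.1268, 0.1713]
eef_rot: [-0.333, 0.037, -0.627, 0.704]
wrist_force: [-0.1, -0.1, 1.0]
finger_gap: 0.055
```

Run:
```python
from h import *
from cell import get_state,eyes
s=get_state(); print(s["time"],inpanel(s["tool_pos"]),s["wrist_force"])
pos,Rt=target([0,78,75],-60); print(rel(pos,Rt,s["tool_pos"],s["eef_rot"]))
f=eyes.grab_frame("wrist"); cv2.imwrite("pics/wrist2.png",f["color"]); np.savez("pics/wrist2.npz",**f)
```

```text
3.375 [ 0.61958663 77.83043903 75.65644683] [-0.09470312 -0.09817267  1.02596254]
(array([-0.0006,  0.0013, -0.0005]), array([ 0.5,  0.7, -0.5]))
```

View pics/wrist2.png

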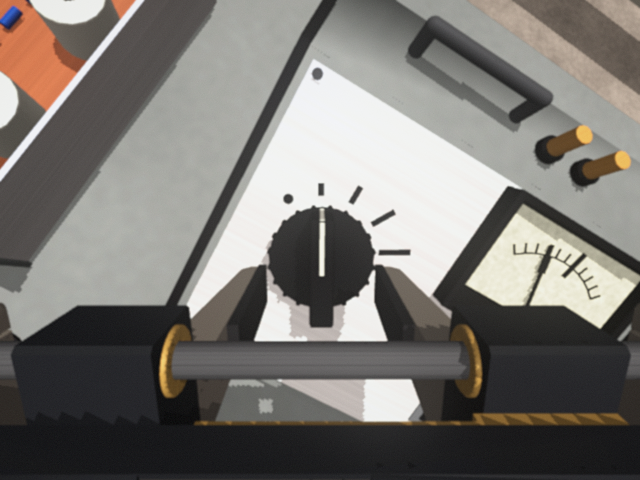

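Run:
```python
from h import *
from cell import get_state
s=get_state(); f=load("pics/wrist2.npz"); W=cloud(f); Rc=quat(s["eef_rot"]).as_matrix()
T=(W-s["tool_pos"])@Rc*1e3
for v in (204,207,210,213,240,270,300,310,316,322,326,328): print(v,np.round(T[v,315],1),np.round(inpanel(W[v,315]),1))
for v in (240,290): print([ (u,np.round(T[v,u],1).tolist()) for u in (306,309,312,330,333,336)])
```

```text
204 [-32.1  75.3  -5.5] [26.5 97.9  1. ]
207 [-32.8  58.7  -5.3] [27.2 98.1 17.6]
210 [-30.8  59.5  -5.3] [25.5 97.1 16.8]
213 [-30.6  50.5  -5.1] [25.3 96.9 25.8]
240 [-19.5  29.5  -4.8] [15.8 91.1 46.8]
270 [-2.5 28.9 -4.9] [ 1.1 82.7 47.4]
300 [15.7 29.6 -5. ] [-14.7  73.6  46.7]
310 [21.  27.8 -4.9] [-19.3  70.9  48.4]
316 [24.7 27.8 -5. ] [-22.5  69.1  48.5]
322 [28.7 28.3 -5. ] [-26.   67.1  47.9]
326 [31.2 28.3 -5. ] [-28.2  65.9  48. ]
328 [58.2 75.2 -5.8] [-51.8  53.    0.9]
[(306, [-11.8, 59.0, -11.0]), (309, [-19.1, 31.1, -8.2]), (312, [-19.8, 28.3, -6.4]), (330, [-19.7, 28.7, 3.3]), (333, [-19.5, 29.5, 4.9]), (336, [-11.8, 58.9, 7.9])]
[(306, [21.3, 57.3, -11.2]), (309, [9.8, 30.1, -8.3]), (312, [9.5, 29.3, -6.6]), (330, [9.6, 29.5, 3.5]), (333, [10.1, 30.7, 5.2]), (336, [21.6, 58.1, 8.2])]
```

step_arm:
  motion:
    - [0,0,0,0.3,20,0,0.4]
    - [0,0,0,0.3,40,0,0.4]
    - [0,0,0,0.3,40,0,0.4]
    - [0,0,0,0.3,40,0,0.85]
    - [0,0,0,0.3,40,0,0.95]
    - [0,0,0,0.3,40,0,1]
    - [0,0,0,0.3,40,0,1]
    - [0,0,0,0.3,40,0,1]
  grip_force: 35

```text
time: 4.42
tool_pos: [0.5548, -0.1274, 0.1342]
eef_rot: [-0.333, 0.036, -0.627, 0.704]
wrist_force: [-4.1, 2.3, 5.6]
finger_gap: 0.0137
```

Run:
```python
from h import *
from cell import get_state,eyes
s=get_state(); print(s["time"],inpanel(s["tool_pos"]),s["wrist_force"]@pose()[1],s["torque"],s["finger_gap"])
print(rel(*target([0,78,36],-60),s["tool_pos"],s["eef_rot"]))
```

```text
4.425 [ 0.22506486 76.94552475 34.8280407 ] [-1.32177426  2.33691211  6.7795064 ] [0.33749397 0.49348382 0.1412934 ] 0.013677014599609138
(array([-0.0005, -0.0004, -0.    ]), array([-0.3, -1.2, -1. ]))
```

step_arm:
  motion:
    - [0,0,0,0,4,0,1]
    - [0,0,0,0,7,0,1]
    - [0,0,0,0,7,0,1]
    - [0,0,0,0,7,0,1]
  grip_force: 35

```text
time: 4.92
tool_pos: [0.5578, -0.1274, 0.1279]
eef_rot: [-0.333, 0.036, -0.627, 0.704]
wrist_force: [-4.0, 2.3, 7.5]
finger_gap: 0.0137
```

```bash
cat > st.py <<'E'
from h import *
from cell import get_state
s=get_state(); print(s["time"],inpanel(s["tool_pos"]),"F",s["wrist_force"]@pose()[1],"T",s["torque"]@pose()[1],s["finger_gap"],s["joint_pos"])
E
python3 st.py
```

```text
4.925 [ 0.28450146 76.93112673 27.877703  ] F [-0.45935542  2.33835427  8.43564956] T [0.50432597 0.47476133 0.00708587] 0.013709135265930941 [-0.30898126  0.24975079  2.14886004  0.4026022   0.35281271  0.36902405]
```

step_arm:
  motion:
    - [0,0,0,0,1.2,0,1]
    - [0,0,0,0,1.2,0,1]
    - [0,0,0,0,1.2,0,1]
  grip_force: 35

```text
time: 5.3
tool_pos: [0.5583, -0.1274, 0.1268]
eef_rot: [-0.333, 0.036, -0.627, 0.704]
wrist_force: [-4.6, 2.4, 7.8]
finger_gap: 0.0137
```

```bash
python3 st.py
```

```text
5.3 [ 0.26054865 76.95662021 26.71388398] F [-0.79595789  2.43321998  9.00502115] T [ 0.47212203  0.55678391 -0.01361856] 0.01367041427205756 [-0.30859515  0.25232754  2.14868103  0.40482679  0.3505474   0.36692694]
```

step_arm:
  motion:
    - [0,0.08,0,0,0.2,0,1]
    - [0,0.16,0,0,0.2,0,1]
    - [0,0.26,0,0,0.2,0,1]
    - [0,0.26,0,0,0.2,0,1]
  grip_force: 35

```text
time: 5.8
tool_pos: [0.5585, -0.1276, 0.1267]
eef_rot: [-0.248, -0.056, -0.665, 0.702]
wrist_force: [-4.7, 1.5, 8.0]
finger_gap: 0.014
```

```bash
python3 st.py
```

```text
5.8 [ 0.39013956 76.73729836 26.55377969] F [-0.83250688  1.57676612  9.24404476] T [ 0.1995848   0.62104237 -0.02193543] 0.014013921260084983 [-0.3087247   0.25272463  2.14857288  0.40501164  0.34980783  0.62796804]
```

step_arm:
  motion:
    - [0,0.13,0,0,0.1,0,1]
    - [0,0.27,0,0,0.1,0,1]
    - [0,0.41,0,0,0.1,0,1]
    - [0,0.55,0,0,0.1,0,1]
    - [0,0.68,0,0,0.1,0,1]
    - [0,0.78,0,0,0.1,0,1]
    - [0,0.78,0,0,0.1,0,1]
    - [0,0.78,0,0,0.1,0,1]
  grip_force: 35

```text
time: 6.8
tool_pos: [0.5584, -0.1283, 0.1266]
eef_rot: [-0.022, 0.319, 0.709, -0.629]
wrist_force: [-6.5, -5.0, 7.0]
finger_gap: 0.0138
```

```bash
python3 st.py
python3 - <<'E'
from h import *
from cell import get_state,eyes
s=get_state(); print(rel(*target([0,78,27],-120),s["tool_pos"],s["eef_rot"]))
f=eyes.grab_frame("wrist"); cv2.imwrite("pics/wrist3.png",f["color"])
E
```

```text
6.8 [ 0.23986263 75.97268489 26.44242399] F [-3.04248579 -4.87318007  9.11979748] T [-0.8026643   1.01548617  0.00858309] 0.013767794221937102 [-0.30966226  0.25305526  2.14874746  0.40427319  0.34873374  1.40639317]
(array([-0.0013,  0.007 , -0.0017]), array([ 1.2, -0.6, -1.6]))
```

View pics/wrist3.png

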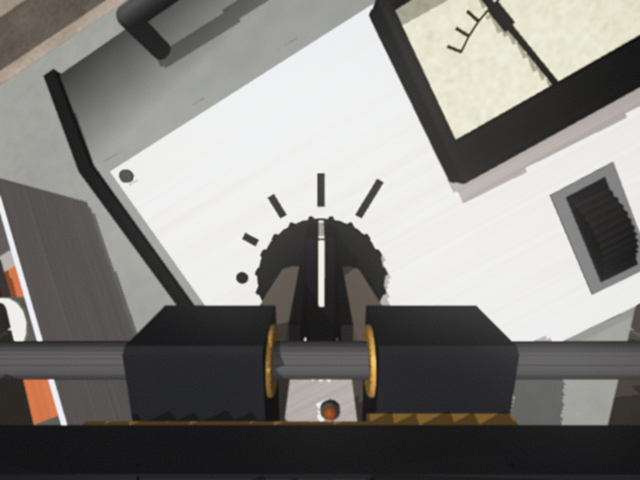

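The pointer end at (321,225) lines up with the third bar at (320,190), which is the second-longest. Next I'll let the knob out and release it.

step_arm:
  motion:
    - [0,0,0,0,-3,0,1]
    - [0,0,0,0,-6,0,1]
    - [0,0,0,0,-8,0,1]
    - [0,0,0,0,-8,0,1]
    - [0,0,0,0,-8,0,0.6]
    - [0,0,0,0,-8,0,0.5]
    - [0,0,0,0,-8,0,0.5]
    - [0,0,0,0,-40,0,0.5]
    - [0,0,0,0,-75,0,0.5]
    - [0,0,0,0,-75,0,0.5]
  grip_force: 20

```text
time: 8.1
tool_pos: [0.5276, -0.1286, 0.1966]
eef_rot: [-0.021, 0.32, 0.709, -0.629]
wrist_force: [0.3, -0.3, -0.4]
finger_gap: 0.0462
```

```bash
python3 st.py
python3 - <<'E'
from h import *
from cell import get_state,eyes
s=get_state()
f=eyes.grab_frame("wrist"); cv2.imwrite("pics/wrist4.png",f["color"]); np.savez("pics/wrist4.npz",**f)
P=inpanel(cloud(f))
print(np.round([P[v,u] for u,v in [(310,180),(310,190),(313,230),(313,270),(326,230),(326,270),(400,150)]],1))
f=eyes.grab_frame("top"); cv2.imwrite("pics/top4c.png",cv2.resize(f["color"][140:265,320:455],None,fx=4.5,fy=4.5,interpolation=cv2.INTER_CUBIC))
E
```

```text
8.1 [  1.91029051  76.27907335 102.88966647] F [ 0.09737887 -0.28455498 -0.47139443] T [ 0.03096585  0.3023602  -0.0256806 ] 0.04618778652612802 [-0.33410488  0.08651326  2.14922526  0.30249211  0.50779115  1.50000554]
[[45.4 61.9  0.8]
 [39.1 65.5  0.8]
 [20.5 72.6 46.7]
 [-2.1 85.6 46.6]
 [16.7 65.5 47.5]
 [-5.9 78.2 47.8]
 [32.1 -4.5  0.8]]
```

View pics/wrist4.png

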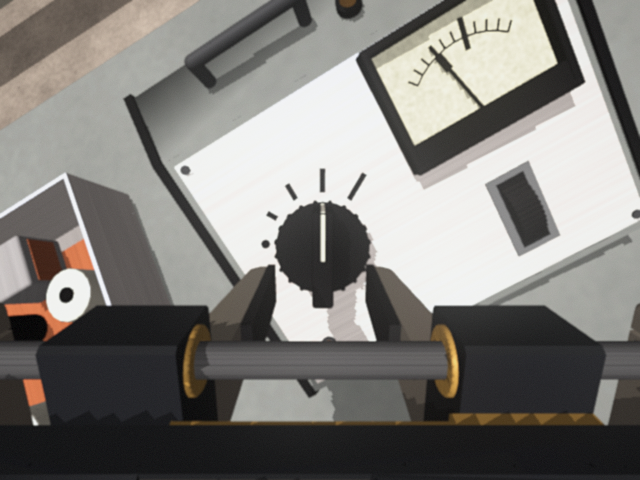

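The knob is out and its pointer sits on the second-longest bar at (322,180). The wheel is at (523,208). Next I'll measure the wheel.

Run:
```python
from h import *
from cell import get_state,eyes
s=get_state()
f=load("pics/wrist4.npz"); P=inpanel(cloud(f))
print("bezel",np.round([P[v,u] for u,v in [(490,187),(524,165),(557,239),(523,251)]],1).tolist())
m=np.zeros((480,640),np.uint8); cv2.fillPoly(m,[np.array([(500,185),(522,172),(547,235),(525,245)])],1)
Q=P[m>0]; Q=Q[np.isfinite(Q).all(1)]
print("wheel y",np.percentile(Q[:,1],[1,99]),"zmax",np.percentile(Q[:,2],[50,90,99]))
q=Q[(Q[:,2]>-2)]
from scipy.optimize import least_squares
r=least_squares(lambda p:np.hypot(q[:,0]-p[0],q[:,2]-p[1])-35,[-52,-24],loss='soft_l1'); print(r.x,np.abs(r.fun).mean())
for pp in ([-52,-64,60],[-60,-64,30]):
  print(rel(*target(pp,-90),s["tool_pos"],s["eef_rot"]))
```

```text
bezel [[-23.3, -49.3, 2.6], [-21.1, -77.1, 1.7], [-85.8, -79.1, -0.3], [-80.5, -52.1, 2.4]]
wheel y [-72.97952343 -55.09895536] zmax [ 7.06524185 10.33502045 11.41514726]
[-51.50136106 -24.67822723] 1.0084009698474088
(array([-0.0008, -0.5166, -0.0017]), array([-23.8,  41.2, 148.3]))
(array([-0.0008, -0.5166, -0.0017]), array([-16.8,  71.1, 152.2]))
```

View pics/top4c.png

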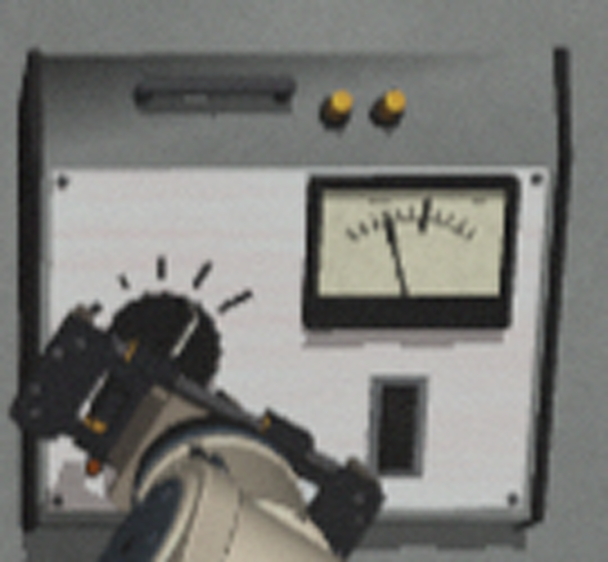

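Run:
```python
from h import *
from cell import get_state,eyes
s=get_state()
print(rel(*target([-63,-64,45],-90),s["tool_pos"],s["eef_rot"]))
```

```text
(array([-0.0008, -0.5166, -0.0017]), array([-14.2,  56.1, 153.7]))
```

step_arm:
  motion:
    - [0,-0.17,0,-14,0,50,1]
    - [0,-0.35,0,-14,0,105,1]
    - [0,-0.517,-0.002,-14,0,154,1]
    - [0,-0.517,-0.002,-14,30,154,1]
    - [0,-0.517,-0.002,-14,56,154,1]
    - [0,-0.517,-0.002,-14,56,154,1]
    - [0,-0.517,-0.002,-14,56,154,1]
  grip_force: 20

```text
time: 9.07
tool_pos: [0.495, -0.2691, 0.1164]
eef_rot: [0.159, 0.146, 0.692, -0.689]
wrist_force: [-0.0, -0.2, 0.1]
finger_gap: 0.0005
```

```bash
python3 st.py
python3 - <<'E'
from h import *
from cell import get_state,eyes
s=get_state()
print(rel(*target([-63,-64,45],-90),s["tool_pos"],s["eef_rot"]))
f=eyes.grab_frame("wrist"); cv2.imwrite("pics/wrist5.png",f["color"]); np.savez("pics/wrist5.npz",**f)
P=inpanel(cloud(f))
E
```

```text
9.075 [-63.73033607 -63.67512823  45.08698376] F [ 0.01938121 -0.2213316   0.12566749] T [-0.04784525  0.33819479 -0.01040641] 0.000520657269042021 [-0.66417232  0.28526101  2.13339861  0.64148037  0.4597846   0.34554181]
(array([0.0004, 0.0003, 0.0022]), array([-0.7,  0.1,  0.3]))
```

View pics/wrist5.png

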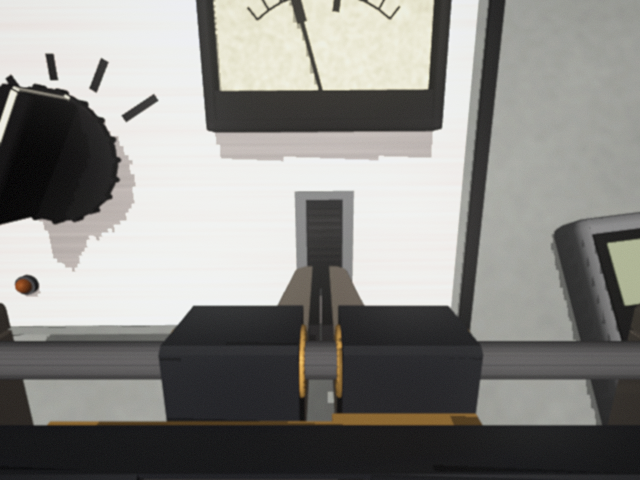

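step_arm:
  motion:
    - [0,0,0,-1,10,1,1]
    - [0,0,0,-1,17,1,1]
    - [0,0,0,-1,19,1,1]
    - [0,0,0,-1,19,1,1]

```text
time: 9.62
tool_pos: [0.5041, -0.2703, 0.0997]
eef_rot: [0.159, 0.146, 0.692, -0.689]
wrist_force: [0.4, 0.1, 0.8]
finger_gap: 0.0005
```

```bash
python3 st.py
```

```text
9.625 [-62.61819489 -65.01499628  26.14850434] F [0.74180397 0.08435749 0.53748433] T [0.01153766 0.34202626 0.01928633] 0.0004751502933399959 [-0.65377936  0.32632705  2.12774911  0.68515196  0.42688938  0.30606957]
```

step_arm:
  motion:
    - [0,0,0,0,1,0,1]
    - [0,0,0,0,1,0,1]

```text
time: 9.88
tool_pos: [0.5046, -0.2705, 0.0991]
eef_rot: [0.159, 0.146, 0.692, -0.689]
wrist_force: [-0.5, 0.5, -0.5]
finger_gap: 0.0005
```

```bash
python3 st.py
```

```text
9.875 [-62.4584597  -65.23674973  25.38506178] F [-0.64733342  0.53162958 -0.26996996] T [-0.00701129  0.33836111  0.00204369] 0.00046486909135990345 [-0.65343424  0.32800123  2.1274898   0.6876616   0.4251097   0.30374926]
```

step_arm:
  motion:
    - [0,0,0,0,1,0,1]
    - [0,0,0,0,1,0,1]

```text
time: 10.12
tool_pos: [0.505, -0.2705, 0.0981]
eef_rot: [0.159, 0.146, 0.692, -0.689]
wrist_force: [-0.0, -0.7, -0.1]
finger_gap: 0.0006
```

```bash
python3 st.py
```

```text
10.125 [-62.51403489 -65.23574449  24.31837427] F [-0.1042365  -0.73061491 -0.08367521] T [-0.02096134  0.34384467 -0.0036876 ] 0.0006115547776690115 [-0.65288349  0.33028533  2.12728536  0.69024338  0.42338642  0.30144861]
```

step_arm:
  motion:
    - [0,0,0,0,1,-0.5,1]
    - [0,0,0,0,1,-0.5,1]

```text
time: 10.38
tool_pos: [0.5054, -0.2704, 0.0978]
eef_rot: [0.159, 0.147, 0.691, -0.69]
wrist_force: [-6.7, -0.4, 9.8]
finger_gap: 0.0005
```

```bash
python3 st.py
```

```text
10.375 [-62.22137045 -65.10126423  23.85734797] F [-1.92453911 -0.30550167 11.74396307] T [-0.15174705  0.61705529 -0.00737667] 0.00045686654793796773 [-0.65184057  0.33094733  2.12769158  0.69262656  0.42110391  0.29972147]
```

step_arm:
  motion:
    - [0,0,0,0,1,0,1]
    - [0,0,0,0,1,0,1]

```text
time: 10.62
tool_pos: [0.5057, -0.2705, 0.0977]
eef_rot: [0.159, 0.147, 0.691, -0.69]
wrist_force: [-15.0, 0.8, 21.9]
finger_gap: 0.0001
```

```bash
python3 st.py
```

```text
10.625 [-61.99556781 -65.17006474  23.58411272] F [-4.30001043  1.06266477 26.14171417] T [0.14549135 0.89296625 0.00699351] 0.0001425233940150125 [-0.65171222  0.33152974  2.12766711  0.6949139   0.42023145  0.29740987]
```

step_arm:
  motion:
    - [0,0,0,0,-0.6,0,1]
    - [0,0,0,-2,-0.6,0,1]
    - [0,0,0,-5,-0.6,0,1]
    - [0,0,0,-8,-0.6,0,1]
    - [0,0,0,-11,-0.6,0,1]

```text
time: 11.25
tool_pos: [0.5162, -0.2702, 0.1029]
eef_rot: [0.16, 0.147, 0.691, -0.689]
wrist_force: [-8.5, 1.1, 15.1]
finger_gap: 0.0005
```

```bash
python3 st.py
python3 - <<'E'
from h import *
from cell import eyes
f=eyes.grab_frame("wrist"); cv2.imwrite("pics/wrist6.png",f["color"])
E
```

```text
11.25 [-50.26960969 -65.11931249  23.93417577] F [-1.31288309  1.28576209 17.27443471] T [3.52250579e-01 7.95485674e-01 2.67064099e-04] 0.0004992883830886372 [-0.63781228  0.33169153  2.10818181  0.66491392  0.42970935  0.34248631]
```

View pics/wrist6.png

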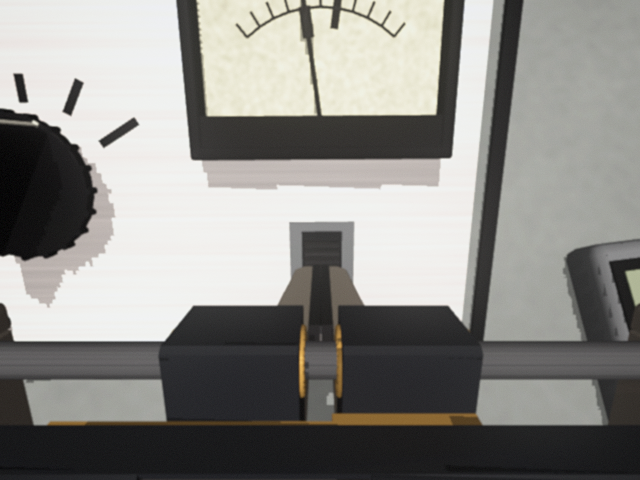

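The hand has moved about one click: it's near (306,15) against the heavy tick at (336,15). There's no slip, so I'll carry on.

step_arm:
  motion:
    - [0,0,0,-3,0,0,1]
    - [0,0,0,-6,0,0,1]
    - [0,0,0,-9,0,0,1]
    - [0,0,0,-12,0.2,0,1]
    - [0,0,0,-12.5,0.2,0,1]
    - [0,0,0,-12.5,0.2,0,1]

```text
time: 12.05
tool_pos: [0.5276, -0.27, 0.1077]
eef_rot: [0.16, 0.147, 0.691, -0.689]
wrist_force: [-3.4, 0.2, 11.4]
finger_gap: -0.0001
```

```bash
python3 st.py
python3 - <<'E'
from h import *
from cell import eyes
f=eyes.grab_frame("wrist"); cv2.imwrite("pics/wrist7.png",f["color"])
E
```

```text
12.05 [-37.96677737 -65.0748682   23.45494075] F [ 1.69939386  0.27102136 11.78678618] T [0.23063026 0.30968065 0.0276133 ] -0.00011675878682294004 [-0.62286279  0.33415584  2.08678636  0.63414774  0.43904898  0.38874464]
```

View pics/wrist7.png

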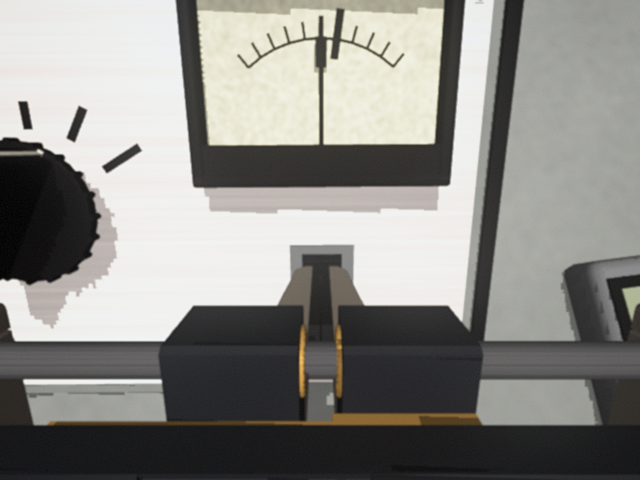

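The hand now stands straight up at (321,40), on click 5, one short of the heavy tick. I'll lift, go back and give it one more stroke.

step_arm:
  motion:
    - [0,0,0,0,-4,0,1]
    - [0,0,0,0,-10,0,1]
    - [0,0,0,10,-10,0,1]
    - [0,0,0,19,-8,0,1]
    - [0,0,0,19,-3,0,1]
    - [0,0,0,19,-3,0,1]

```text
time: 12.85
tool_pos: [0.5083, -0.2699, 0.1008]
eef_rot: [0.159, 0.146, 0.692, -0.689]
wrist_force: [-0.3, 0.6, -0.4]
finger_gap: 0.0008
```

```bash
python3 st.py
python3 - <<'E'
from h import *
from cell import eyes
f=eyes.grab_frame("wrist"); cv2.imwrite("pics/wrist8.png",f["color"])
E
```

```text
12.85 [-58.34790069 -64.65623364  25.2905869 ] F [-0.40275586  0.60012426 -0.24920105] T [-0.00504791  0.37606405 -0.00349469] 0.0007982580221880454 [-0.64722538  0.32817766  2.12067425  0.67519615  0.42841579  0.32294191]
```

View pics/wrist8.png

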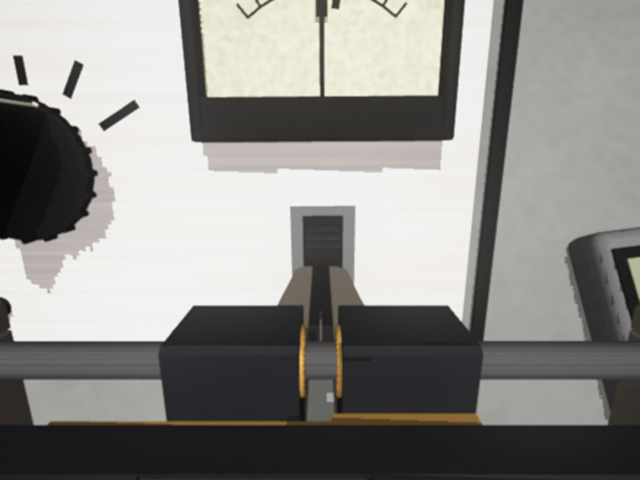

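step_arm:
  motion:
    - [0,0,0,0,1.5,0,1]
    - [0,0,0,0,2,0,1]
    - [0,0,0,0,2,0,1]

```text
time: 13.28
tool_pos: [0.5095, -0.27, 0.1]
eef_rot: [0.159, 0.146, 0.691, -0.689]
wrist_force: [-4.2, 1.2, 5.9]
finger_gap: 0.0002
```

```bash
python3 st.py
```

```text
13.275 [-57.55390779 -64.80200571  24.09030278] F [-1.2620103   1.27773106  7.11477834] T [0.1000853  0.44379799 0.00731429] 0.00023847916368151313 [-0.64601846  0.33069728  2.11992357  0.67977645  0.42559909  0.31853169]
```

step_arm:
  motion:
    - [0,0,0,0,0.6,0,1]
    - [0,0,0,-3,0.6,0,1]
    - [0,0,0,-6,0.6,0,1]
    - [0,0,0,-9,0.6,0,1]
    - [0,0,0,-12,0.6,0,1]
    - [0,0,0,-12,0.6,0,1]

```text
time: 14.02
tool_pos: [0.5208, -0.2697, 0.1051]
eef_rot: [0.16, 0.147, 0.691, -0.689]
wrist_force: [-9.2, 0.8, 14.8]
finger_gap: 0.0004
```

```bash
python3 st.py
python3 - <<'E'
from h import *
from cell import eyes
f=eyes.grab_frame("wrist"); cv2.imwrite("pics/wrist9.png",f["color"])
E
```

```text
14.025 [-45.15602718 -64.73083995  23.91831515] F [-2.02878098  0.99229122 17.31100125] T [ 0.30277819  0.74365977 -0.00382399] 0.00044483267078937005 [-0.63111335  0.33219022  2.09916377  0.65008117  0.43469465  0.36366019]
```

View pics/wrist9.png

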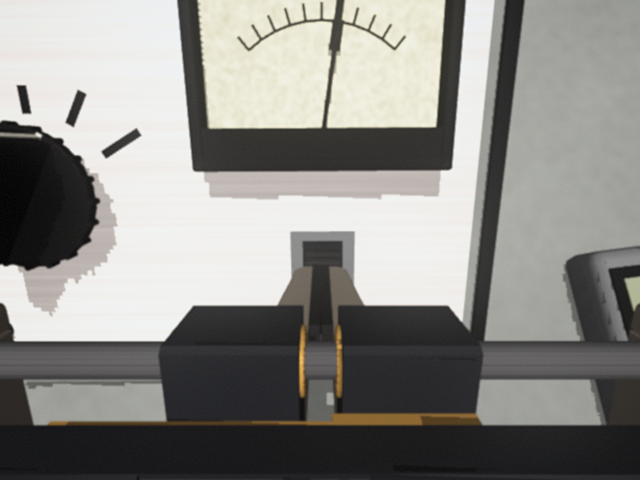

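The hand now lies over the heavy tick at (336,25). I'll lift straight off and check.

step_arm:
  motion:
    - [0,0,0,0,-4,0,1]
    - [0,0,0,0,-30,0,1]
    - [0,0,0,0,-70,0,1]
    - [0,0,0,10,-110,0,1]
    - [0,0,0,20,-140,0,1]
    - [0,0,0,20,-140,0,1]
    - [0,0,0,20,-140,0,1]

```text
time: 14.95
tool_pos: [0.4435, -0.2711, 0.2221]
eef_rot: [0.159, 0.146, 0.692, -0.689]
wrist_force: [0.6, -0.4, -0.4]
finger_gap: 0.0007
```

```bash
python3 st.py
python3 - <<'E'
from h import *
from cell import eyes
f=eyes.grab_frame("wrist"); c=f["color"]; cv2.imwrite("pics/wrist10.png",c)
P=inpanel(cloud(f)); print("px of knob/meter",proj(f,np.stack([pose()[0]+pose()[1]@np.array(q) for q in ([0,.078,.048],[.056,-.064,.01])])))
f=eyes.grab_frame("top"); cv2.imwrite("pics/top10.png",f["color"])
E
```

```text
14.95 [-65.79379328 -64.65283262 162.6393704 ] F [ 0.37281217 -0.40880118 -0.61619728] T [0.01587862 0.36551308 0.02716304] 0.0007362819430658677 [-0.7462667   0.04989672  2.11745004  0.46607559  0.70506052  0.4893873 ]
px of knob/meter [[131.10681882 150.45942272]
 [321.11733546  79.34636281]]
```

View pics/wrist10.png

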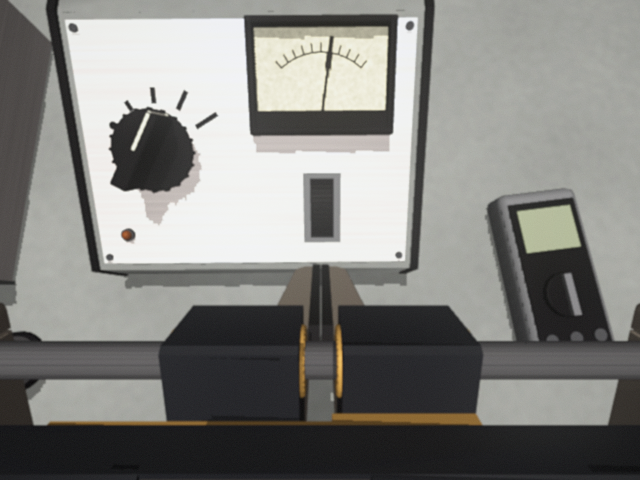

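View pics/top10.png

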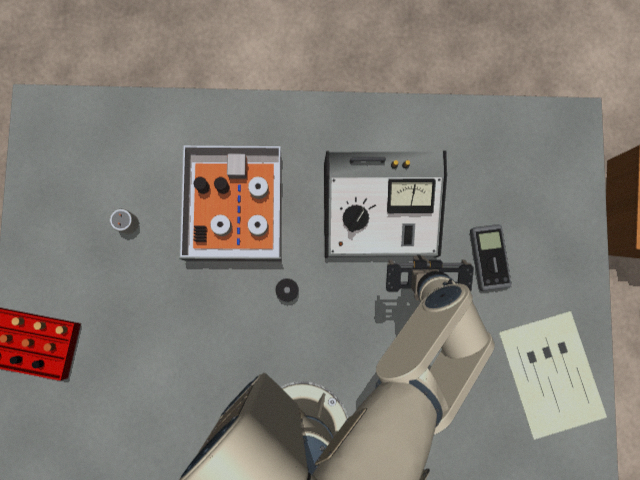

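Run:
```python
from h import *
from cell import eyes
f=eyes.grab_frame("wrist"); o,Rm=pose()
for d in (0,-30,-60):
    a=np.deg2rad(d); print(d,[proj(f,o+Rm@(np.array([r*np.cos(a),78+r*np.sin(a),48])/1e3)).round(1).tolist() for r in (0,31)])
m=np.concatenate([np.kron(np.ones((1,1,1),np.uint8),cv2.resize(f["color"][5:145,235:410],None,fx=4,fy=4,interpolation=cv2.INTER_CUBIC))],1)
cv2.imwrite("pics/m11.png",m)
cv2.imwrite("pics/k11.png",cv2.resize(f["color"][75:210,90:230],None,fx=4,fy=4,interpolation=cv2.INTER_CUBIC))
```

```text
0 [[[131.4, 149.9]], [[125.8, 105.8]]]
-30 [[[131.4, 149.9]], [[147.9, 111.9]]]
-60 [[[131.4, 149.9]], [[165.2, 128.2]]]
```

View pics/m11.png

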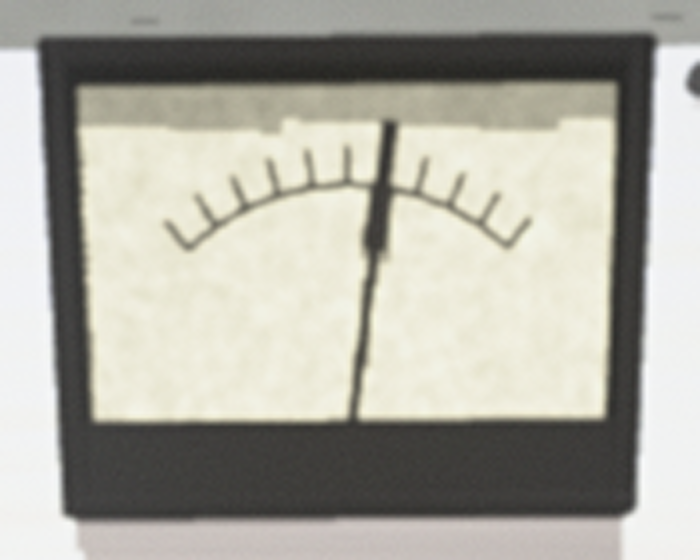

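View pics/k11.png

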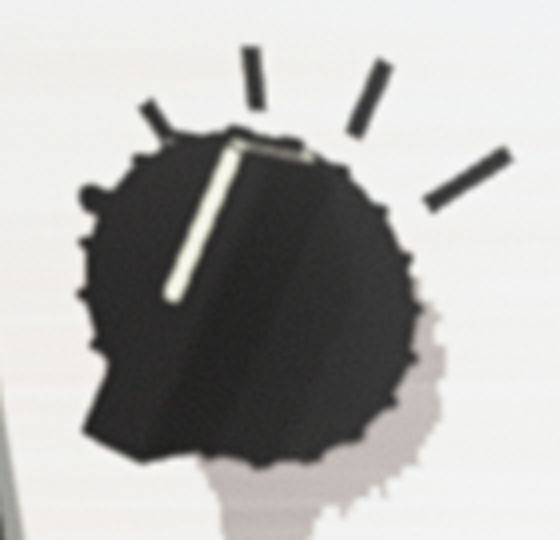

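The pointer end at (149,111) matches the projection for 30 degrees right, (148,112). The limit hand covers the heavy seventh tick, and the reel, multimeter and capacitor haven't moved in the top picture. Handing in.

```bash
python3 -c "
from cell import arm,get_state
print(arm.hand_in()); print(get_state()['time'])"
```

```text
the job is handed in; nothing more can be done
None
the job is handed in; nothing more can be done
```

The tester is set as asked and the job is handed in, at about 15 s of robot time.

- **Selector:** I gripped the bar knob, pushed it in about 8 mm (9 N) and turned it 60 degrees clockwise from range 1. I then let it spring out and released it. In the last wrist picture the pointer end is at pixel (149,111), against (148,112) expected for the second-highest range, and the bar's height showed the knob fully out after release.
- **Limit hand:** I rolled the thumbwheel from click 3 to click 6 with the closed fingertips in two strokes. With the arm clear, the hand lies on the heavy seventh tick.
- **Loose things:** The multimeter, capacitor and reel are in the same places in the top picture as at the start.
- **Forces:** The largest reading was about 26 N, from a fingertip on the wheel, well under the limits.
- **One disagreement:** The depth readings put the panel 1–2 mm off the height implied by its given dimensions. I set the panel height in between and found the wheel by touch and checked the knob's push by force.

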